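# Weigh a tin: clear and unlock the scale, slide the tin onto its pan

### The job

Weigh the tomato tin: first lift the spice jar off the steel pan of the scale and stand it upright on the cork coaster, wholly on the cork, then push the red-knobbed lock lever of the scale all the way over, away from the robot. Next slide the tin along the wooden board onto the pan without lifting it or tipping it over, and leave it standing centred so that no part of its edge hangs over the edge of the pan; finally press the green button fully down once the tin stands free on the pan, and let it come up again. Leave the cup, the kitchen timer and the salt shaker where they stand.

Things in the scene. Friction and masses are not known exactly. Their poses are not given: they have to be found in the camera images.
- station: Fixed weighing station; origin on the worktop under the pan's centre. +y runs from the pan along the wooden board (robot's left, turned at most 0.1 rad), +x away from the robot. Board: x -60 to 60, y 58 to 259 mm, flat top z = 32 mm. White scale: x -65 to 65, y -185 to 50 mm, top z = 20 mm; carries pan (level with the board, 5 mm gap), lever and button (both at y = -145 mm)
- pan (a point): Centre of the top face of the scale's round stainless pan: diameter 105 mm, 6 mm thick, flat, no rim, top 32 mm above the worktop; does not move. Axes as station. Behind and above hangs a wall cabinet: from world x = 0.61 on (door handles from x = 0.58), 0.46 m above the worktop and up, y -0.40 to 0.48; carry things low so that the wrist stays clear of it
- lock (a joint): Lock lever, rad: 0 = leaning towards the robot (locked), 1.0 = its stop, leaning away (free). Axis parallel to the station's y, 42 mm above the worktop at station x = 30, y = -145 mm; stays where left; takes about 1.2 N at the knob. On a grey block 70 mm (x) by 50 mm (y), top 45 mm above the worktop
- lock_tip (a point): Centre of the lever's red ball knob, 26 mm diameter, on a 10 mm steel rod, 50 mm from the lever's axis; at 0 it lies 24 mm nearer the robot than the axis and 86 mm above the worktop, at 1.0 24 mm beyond the axis at the same height, 92 mm up in between
- weigh (a joint): Green push button of the scale, m: 0 = up, 0.006 = fully down; spring, about 4 N fully down (1.2 N to start); comes up by itself
- weigh_top (a point): Centre of the top face of the green button: diameter 32 mm, 42 mm above the worktop when up, pressed straight down; in a grey round collar of 48 mm diameter whose top is 10 mm lower. Station x = -35, y = -145 mm
- tin: Loose food tin with a tomato picture, standing on the wooden board: upright cylinder 75 mm diameter, 110 mm tall, about 0.34 to 0.63 kg; origin at the centre of its underside, z up its axis. Friction on board and pan roughly 0.5 to 0.75
- spice: Loose spice jar of glass with red cap, standing on the scale's pan at the start: 45 mm diameter, 106 mm tall, about 0.11 kg; origin at the centre of its underside, z up its axis; the red cap, 45 mm diameter, is its top 21 mm; the glass below is about 42 mm wide
- coaster: Fixed round cork coaster to the right of the scale: 90 mm diameter, 8 mm thick; origin at the centre of its underside, on the worktop
- cup: Loose striped cup, 82 mm diameter, 84 mm tall, bystander left of the board; origin at the centre of its underside
- timer: Loose red and cream kitchen timer, 61 mm diameter, 52 mm tall, bystander left of the board; origin at the centre of its underside
- shaker1: Loose glass salt shaker with steel cap, 35 mm diameter, 90 mm tall, bystander behind the coaster; origin at the centre of its underside
There are look-alikes about, which are no part of the job. Leave any black look-alike of the spice alone.

How it is judged:
By the outcome, as a careful person would: the job done as asked, in the order asked, and still so for the second after the job is handed in, with the robot touching nothing.
It also fails if it takes over 64 s, if anything falls off the work surface, if the arm or the gripper's body presses on something with over 40 N, if the wrist force passes 120 N, or if a joint passes its speed limit or range.

### The arm

A 6-joint arm with a two-finger parallel gripper is mounted at the origin on a cart in front of the work surface, level with it; the furniture and walls round the work are solid. World frame = base frame: x ahead of the robot, y to its left, z up, the work surface at z = 0. Lengths are in m, angles in degrees, forces in N, time in s.
With the tool pointing down it reaches from about 0.375 to 0.9 m from the base axis. Payload 3.1 kg.
Tool frame: the origin (TCP) lies midway between the tips of the shut fingers; the grasp point (between the pads) lies 19 mm behind it; z points along the fingers, y is the line along which they close (so a half turn about z gives the same grasp; the last joint's range is limited). The gripper opens to 87 mm and grips with 3 to 60 N. Pads are 19 mm wide; open, the fingers measure 117 mm over their backs; the gripper's body (75 mm by 190 mm) begins 51 mm behind the grasp point.
Start: joints at [-84.769, 30.224, 82.088, -0, 67.689, -10.227], TCP at [0.167, -0.602, 0.202] pointing down, gripper open.
Joint ranges: [-176.69, 176.69], [-43.24, 126.21], [12.49, 139.97], [-82, 262], [0, 151.66], [-163.58, 163.58]. Speed limits (degrees/s): [159.86, 159.86, 180, 180, 180, 180].

### API

Orientations are given as a 3x3 rotation matrix whose columns are the frame's x, y, z axes.
In Python, from rig import bot, capture gives the robot as it stands.
- The arm moves only by the shell command python3 -m handwheel, which reads ROWS from standard input. ROWS is a JSON list of rows, 1 to 20 of them, each of 7 numbers: dx, dy, dz in m, then a rotation vector rx, ry, rz in degrees, then the opening from 0.0 (shut) to 1.0 (fully open); each row is the pose to reach, as a shift and turn from the pose commanded when the command began, along the tool's axes at that moment; what a row does not reach only later rows make up. A row lasts 1/10 s, in which the tool goes at most 0.05 m and 8.59 degrees, less where a joint would pass 70% of its speed; a pose out of reach is approached as far as the arm can. The fingers move at their own pace and stop on an object; the grip force is fixed at half the most. Time passes only in rows, so rows that do not move let the fingers close. It prints the time, the measured TCP pose, the force, the opening and the grip force at its end. Input that does not fit is refused with a message, and nothing moves.
- bot.read_state(): the state, without advancing time (a new reading comes with each control period).
- capture(name): name is "scene" or "top" or "wrist"; returns a dict with "color" (400x640x3 uint8, red, green, blue), "K" (3x3 intrinsics, pixels), "view" (4x4, takes a point from world to camera coordinates); the wrist camera has in their place "mount" (4x4, takes a point from camera to tool coordinates, whose origin is the TCP and whose axes are the flange's). Camera axes: x right, y up, looking along -z (the intrinsics and any distortion apply to the point x, -y, -z); pixel columns grow to the right and rows downward; lengths in m; the calibration is good to about 2 mm. A picture is of the moment at which its call begins: read the wrist's pose just before it. There is no depth.
- bot.hand_in(): hands the job in; it is judged then, once.
The state is a dict: "time_s": time; "joint_positions": joint angles; "qvel": joint speeds; "tau": joint torques, N m; "position": TCP position; "tcp_rot": TCP orientation; "force": force on the tool from outside, world axes, zero at the start; "moment": the same for the moment, N m; "opening": opening from 0.0 (shut) to 1.0 (fully open); "grasp_force": force on a finger pad.
Only numpy, scipy, OpenCV 4.12 (cv2) and the standard library are available. Lean on these libraries where they do the work, as an engineer would, in place of code of your own. Each camera call takes 0.05 s, during which the arm holds its last target. There are 200 camera calls.

## Working session

There is one attempt and no reset: what is moved stays moved. The work goes in short steps, Python scripts to look and compute and a shell command to move; the robot and the scene stay as the last step left them, time stands still between calls to the robot, and variables do not carry over. Pictures are saved under pics/ and viewed, at most 10 in all, crops included, and the job is handed in when it is done.

```bash
ls; mkdir -p pics
cat > h.py <<'E'
import numpy as np, cv2
from rig import bot, capture
np.set_printoptions(precision=4,suppress=True)
def ray(c,u,v):
    K=c["K"]; d=np.array([(u-K[0,2])/K[0,0],-(v-K[1,2])/K[1,1],-1.])
    V=np.array(c["view"]); R=V[:3,:3]; return -R.T@V[:3,3], R.T@d
def at_z(c,u,v,z):
    o,d=ray(c,u,v); return o+d*(z-o[2])/d[2]
def proj(c,p):
    V=np.array(c["view"]);K=c["K"]; q=V[:3,:3]@np.array(p)+V[:3,3]
    return K[0,0]*q[0]/-q[2]+K[0,2], K[1,1]*-q[1]/-q[2]+K[1,2]
E
python3 - <<'E'
from h import *
import pickle
for n in("scene","top"):
    c=capture(n); pickle.dump(c,open(n+".pkl","wb"))
    cv2.imwrite(f"pics/{n}0.png",c["color"][:,:,::-1]); print({k:v for k,v in c.items() if k!="color"})
s=bot.read_state(); print(s)
E
```

```text
pics
{'K': array([[497.339 ,   0.    , 326.4221],
       [  0.    , 497.339 , 200.9143],
       [  0.    ,   0.    ,   1.    ]]), 'view': array([[ 0.8167, -0.5769, -0.0108, -0.4525],
       [ 0.3786,  0.5216,  0.7646, -0.2725],
       [-0.4355, -0.6285,  0.6444, -1.5333],
       [ 0.    ,  0.    ,  0.    ,  1.    ]])}
{'K': array([[504.9018,   0.    , 316.0804],
       [  0.    , 504.9018, 198.6941],
       [  0.    ,   0.    ,   1.    ]]), 'view': array([[-0.4693, -0.883 , -0.0047,  0.2329],
       [ 0.7897, -0.422 ,  0.4452, -0.5009],
       [-0.3951,  0.2052,  0.8954, -1.4228],
       [ 0.    ,  0.    ,  0.    ,  1.    ]])}
{'time_s': 0.1, 'joint_positions': array([-84.772 ,  30.2725,  82.1493,   0.002 ,  67.6877, -10.2265]), 'qvel': array([-0.0804, -0.0656, -0.1639, -0.0075,  0.0755, -0.1418]), 'tau': array([ -0.0003, -44.0986, -17.715 ,   0.0635,   0.0533,  -0.0001]), 'position': array([ 0.1665, -0.6017,  0.201 ]), 'tcp_rot': array([[ 0.9638,  0.2665, -0.0001],
       [ 0.2665, -0.9638,  0.0019],
       [ 0.0004, -0.0019, -1.    ]]), 'force': array([ 0.3609,  0.8029, -0.2778]), 'moment': array([ 0.0058, -0.0371, -0.011 ]), 'grasp_force': 0.0, 'opening': 1.0020484515416082}
```

View pics/scene0.png

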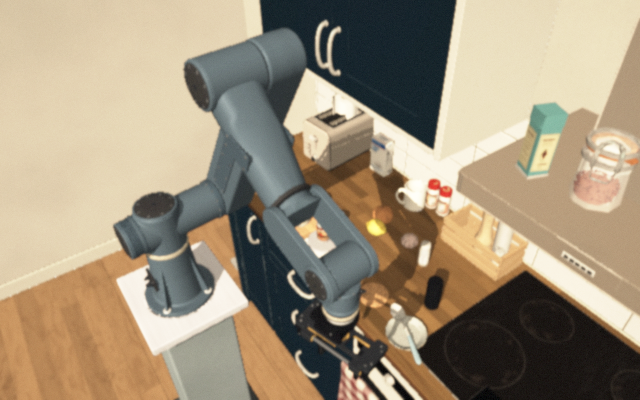

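View pics/top0.png

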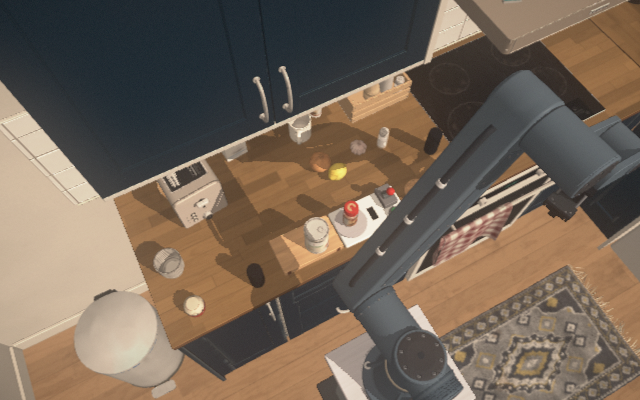

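The scene view shows the coaster near (375,295) and a white shaker near (425,252), with the arm hiding the station. The top view shows tin (316,235), red-capped jar (351,212), lever (391,192), white shaker (383,137) and a black look-alike (433,140). I'll take one enlarged crop.

Run:
```python
import cv2,numpy as np
a=cv2.imread("pics/top0.png")[120:290,260:450]; b=cv2.imread("pics/scene0.png")[190:360,340:460]
f=lambda i,s:cv2.resize(i,None,fx=s,fy=s,interpolation=cv2.INTER_CUBIC)
a=f(a,3)[:,:460] if 0 else f(a,2.5); b=f(b,2.5)
cv2.imwrite("pics/crop1.png",np.hstack([a,b])); print(a.shape,b.shape)
```

```text
(425, 475, 3) (425, 300, 3)
```

View pics/crop1.png

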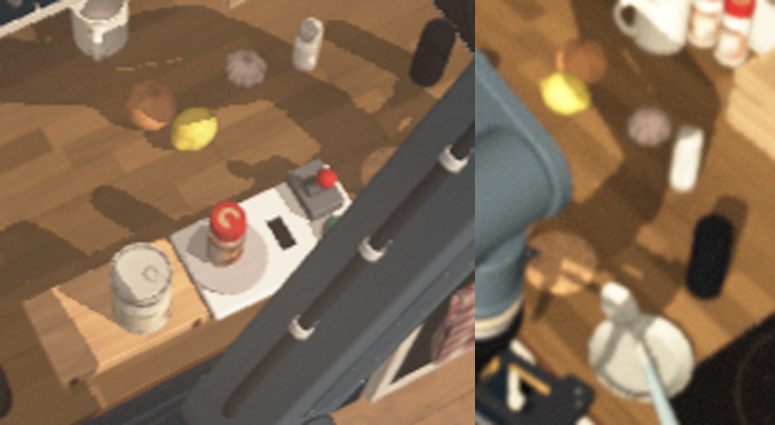

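Run:
```python
from h import *
import pickle
T=pickle.load(open("top.pkl","rb"));S=pickle.load(open("scene.pkl","rb"))
t=lambda x,y,z:at_z(T,260+x/2.5,120+y/2.5,z)
s=lambda x,y,z:at_z(S,340+(x-475)/2.5,190+y/2.5,z)
for n,a in dict(pan=(227,258,.032),captop=(228,212,.138),knob=(327,178,.086),tintop=(141,268,.142),bBL=(25,299,.032),bFL=(75,381,.032),bBR=(165,241,.032),bFR=(207,320,.032),lockblkBL=(288,172,.045),black=(432,24,.106)).items(): print(n,t(*a))
print("coaster",s(562,263,.008),"coaster left edge in top",t(362,165,.008),"shaker base",s(684,186,0),"shaker top",s(689,130,.09),t(312,22,.09),"dark",s(707,290,0))
```

```text
pan [ 0.4613 -0.1061  0.032 ]
captop [ 0.4754 -0.1085  0.138 ]
knob [ 0.4783 -0.257   0.086 ]
tintop [0.4586 0.0182 0.142 ]
bBL [0.5316 0.1438 0.032 ]
bFL [0.407  0.1366 0.032 ]
bBR [ 0.5191 -0.0481  0.032 ]
bFR [ 0.4004 -0.0428  0.032 ]
lockblkBL [ 0.5252 -0.2328  0.045 ]
black [ 0.6003 -0.492   0.106 ]
coaster [ 0.4686 -0.3736  0.008 ] coaster left edge in top [ 0.5025 -0.3384  0.008 ] shaker base [ 0.6805 -0.3633  0.    ] shaker top [ 0.6851 -0.3526  0.09  ] [ 0.6861 -0.3615  0.09  ] dark [ 0.5866 -0.5005  0.    ]
```

The chosen jar is the red-capped one on the pan, at crop (228,212). The black look-alikes at (432,50) and (707,255) and the red-capped jars by the wall, at scene (433,190), are left alone. Next I move above the lever area and look with the wrist camera.

```bash
echo '[[0.03, -0.02, -0.05, 0, 0, 3, 1], [0.07, -0.05, -0.098, 0, 0, 6, 1], [0.11, -0.08, -0.098, 0, 0, 9, 1], [0.15, -0.105, -0.098, 0, 0, 12, 1], [0.19, -0.13, -0.098, 0, 0, 15, 1], [0.23, -0.16, -0.098, 0, 0, 18, 1], [0.27, -0.185, -0.098, 0, 0, 18, 1], [0.30, -0.205, -0.098, 0, 0, 18, 1], [0.324, -0.224, -0.098, 0, 0, 18, 1], [0.324, -0.224, -0.098, 0, 0, 18, 1], [0.324, -0.224, -0.098, 0, 0, 18, 1]]' | python3 -m handwheel
python3 - <<'E'
from h import *
import pickle
s=bot.read_state(); c=capture("wrist"); t=capture("top"); c["s"]=s
pickle.dump(c,open("w1.pkl","wb")); pickle.dump(t,open("top1.pkl","wb"))
print(c["K"],c["mount"],s["position"],s["tcp_rot"])
cv2.imwrite("pics/w1.png",c["color"][:,:,::-1])
E
```

```text
time_s: 1.2
position: [0.4192, -0.2996, 0.2996]
tcp_rot: [[0.999, -0.042, -0.001], [-0.042, -0.999, -0.0], [-0.001, 0.0, -1.0]]
force: [-0.2, -0.0, -0.3]
opening: 1.001
grasp_force: 0.0
[[359.7664   0.     323.3803]
 [  0.     359.7664 194.4171]
 [  0.       0.       1.    ]] [[-0.0006  0.9696  0.2446  0.0658]
 [ 1.      0.0006  0.0002  0.0001]
 [ 0.0001  0.2446 -0.9696 -0.1826]
 [ 0.      0.      0.      1.    ]] [ 0.4192 -0.2996  0.2996] [[ 0.9991 -0.0423 -0.0008]
 [-0.0423 -0.9991 -0.0001]
 [-0.0008  0.0002 -1.    ]]
```

View pics/w1.png

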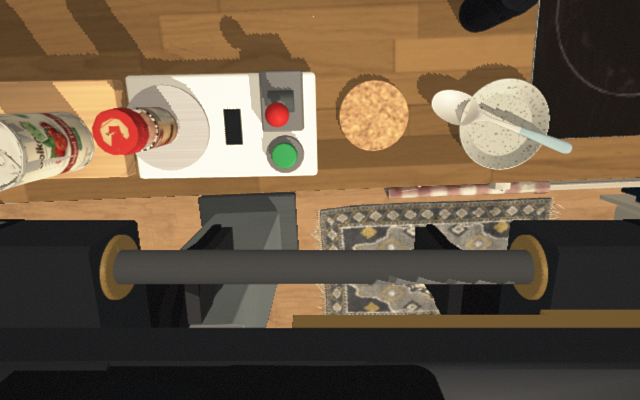

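The wrist view shows knob (276,115), button (285,154), coaster (374,115), scale right corners (316,72) and (316,175), cap top (121,130), and a bowl with spoon (505,122).

```bash
cat >> h.py <<'E'
def wz(c,u,v,z):
    s=c["s"]; K=c["K"]; M=np.array(c["mount"]); R=np.array(s["tcp_rot"])
    d=R@M[:3,:3]@np.array([(u-K[0,2])/K[0,0],-(v-K[1,2])/K[1,1],-1.]); o=R@M[:3,3]+s["position"]
    return o+d*(z-o[2])/d[2]
E
python3 - <<'E'
from h import *
import pickle
c=pickle.load(open("w1.pkl","rb"))
for n,a in dict(knob=(276.5,115,.086),button=(285,154,.042),coaster=(374.5,115,.008),sBR=(316,72,.02),sFR=(316,176,.02),sFL=(139,178,.02),sBL=(125,76,.02),panR=(210,127,.032),panT=(171,85,.032),panB=(171,169,.032),cap=(120,131,.138),bowlL=(459,122,.04),spoonL=(432,95,.05)).items(): print(n,wz(c,*a))
from scipy.optimize import least_squares
E
python3 - <<'E'
import pickle,cv2
t=pickle.load(open("top1.pkl","rb"))["color"][130:310,220:420,::-1]
cv2.imwrite("pics/t1.png",cv2.resize(t,None,fx=3.3,fy=3.3,interpolation=cv2.INTER_CUBIC))
E
```

```text
knob [ 0.4751 -0.2515  0.086 ]
button [ 0.4269 -0.2528  0.042 ]
coaster [ 0.4677 -0.3676  0.008 ]
sBR [ 0.5225 -0.295   0.02  ]
sFR [ 0.3935 -0.2888  0.02  ]
sFL [ 0.4007 -0.0571  0.02  ]
sBL [ 0.5279 -0.0614  0.02  ]
panR [ 0.4629 -0.1616  0.032 ]
panT [ 0.5142 -0.1209  0.032 ]
panB [ 0.4127 -0.1059  0.032 ]
cap [ 0.468  -0.1094  0.138 ]
bowlL [ 0.4563 -0.4649  0.04  ]
spoonL [ 0.4891 -0.4285  0.05  ]
```

View pics/t1.png

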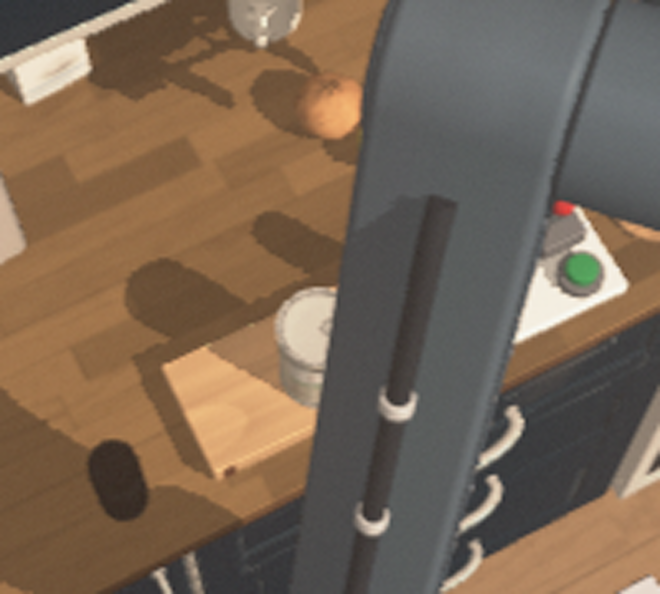

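```bash
echo '[[0.01, -0.045, 0, 0, 0, 0, 1], [0.02, -0.09, 0, 0, 0, 0, 1], [0.03, -0.14, 0, 0, 0, 0, 1], [0.042, -0.192, 0, 0, 0, 0, 1], [0.042, -0.1925, 0.03, 0, 0, 0, 1], [0.042, -0.1925, 0.07, 0, 0, 0, 1], [0.042, -0.1925, 0.09, 0, 0, 0, 1], [0.042, -0.1925, 0.09, 0, 0, 0, 1]]' | python3 -m handwheel
python3 - <<'E'
from h import *
import pickle
s=bot.read_state(); c=capture("wrist"); c["s"]=s
pickle.dump(c,open("w2.pkl","wb"))
cv2.imwrite("pics/w2.png",c["color"][:,:,::-1])
E
```

```text
time_s: 2.1
position: [0.4672, -0.1098, 0.2071]
tcp_rot: [[0.999, -0.046, -0.007], [-0.046, -0.999, 0.003], [-0.007, -0.003, -1.0]]
force: [-0.2, 0.3, 0.2]
opening: 1.0
grasp_force: 0.0
```

View pics/w2.png

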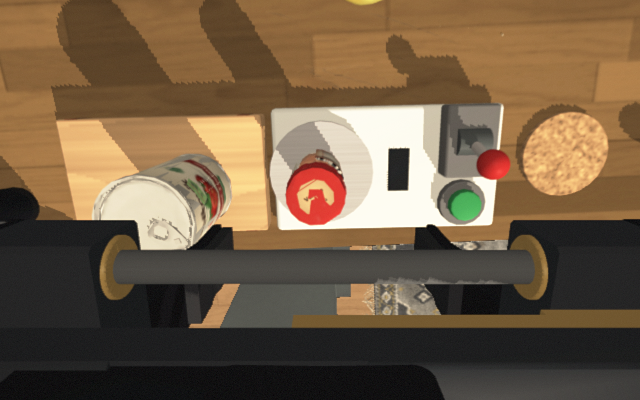

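The cap top is at (316,194), the tin's top ring spans about (93–195, 173–~265), the pan spans (271–372, 121–), and the coaster is at (565,153).

Run:
```python
from h import *
import pickle
c=pickle.load(open("w2.pkl","rb")); print(c["s"]["position"])
for n,a in dict(knob=(493,164,.086),button=(466,205,.042),coaster=(565.5,153,.008),sBR=(503,104,.02),sFR=(495,224,.02),sFL=(278,229,.02),sBL=(271,109,.02),panR=(372,170,.032),panL=(271,170,.032),panT=(321,121,.032),cap=(316,194,.138),tinL=(93,215,.142),tinT=(165,173,.142),bBL=(57,121,.032),bBR=(266,114,.032),bFR=(269,230,.032)).items(): print(n,wz(c,*a))
```

```text
[ 0.4672 -0.1098  0.2071]
knob [ 0.4756 -0.2544  0.086 ]
button [ 0.4266 -0.2508  0.042 ]
coaster [ 0.4688 -0.3665  0.008 ]
sBR [ 0.523  -0.2907  0.02  ]
sFR [ 0.3968 -0.2919  0.02  ]
sFL [ 0.4019 -0.0568  0.02  ]
sBL [ 0.5289 -0.0598  0.02  ]
panR [ 0.4647 -0.1583  0.032 ]
panL [ 0.4694 -0.0566  0.032 ]
panT [ 0.5155 -0.1093  0.032 ]
cap [ 0.4696 -0.1044  0.138 ]
tinL [0.4624 0.0571 0.142 ]
tinT [0.4907 0.0002 0.142 ]
bBL [0.5275 0.1482 0.032 ]
bBR [ 0.5246 -0.0563  0.032 ]
bFR [ 0.4055 -0.0491  0.032 ]
```

```bash
echo '[[0, -0.003, 0.04, 0, 0, 0, 1], [0, -0.003, 0.08, 0, 0, 0, 1], [0, -0.003, 0.102, 0, 0, 0, 1], [0, -0.003, 0.102, 0, 0, 0, 1], [0, -0.003, 0.102, 0, 0, 0, 0.3], [0, -0.003, 0.102, 0, 0, 0, 0.3], [0, -0.003, 0.102, 0, 0, 0, 0.3], [0, -0.003, 0.102, 0, 0, 0, 0.3], [0, -0.003, 0.102, 0, 0, 0, 0.3], [0, -0.003, 0.102, 0, 0, 0, 0.3]]' | python3 -m handwheel
```

```text
time_s: 3.15
position: [0.47, -0.1066, 0.1082]
tcp_rot: [[0.999, -0.044, 0.001], [-0.044, -0.999, -0.0], [0.001, 0.0, -1.0]]
force: [0.6, 1.0, -0.3]
opening: 0.538
grasp_force: 0.1
```

```bash
echo '[[0, 0, 0, 0, 0, 0, 0], [0, 0, 0, 0, 0, 0, 0], [0, 0, 0, 0, 0, 0, 0], [0, 0, 0, 0, 0, 0, 0], [0, 0, 0, 0, 0, 0, 0]]' | python3 -m handwheel
```

```text
time_s: 3.65
position: [0.47, -0.1066, 0.108]
tcp_rot: [[0.999, -0.044, 0.0], [-0.044, -0.999, 0.0], [0.0, -0.0, -1.0]]
force: [-0.0, 1.4, 4.3]
opening: 0.503
grasp_force: 30.0
```

```bash
echo '[[0, 0, -0.03, 0, 0, 0, 0], [0, 0, -0.06, 0, 0, 0, 0], [0, 0, -0.09, 0, 0, 0, 0], [0, 0.03, -0.1, 0, 0, 0, 0], [0.002, 0.065, -0.1, 0, 0, 0, 0], [0.004, 0.1, -0.1, 0, 0, 0, 0], [0.005, 0.135, -0.1, 0, 0, 0, 0], [0.007, 0.17, -0.1, 0, 0, 0, 0], [0.008, 0.205, -0.1, 0, 0, 0, 0], [0.009, 0.24, -0.1, 0, 0, 0, 0], [0.0095, 0.256, -0.09, 0, 0, 0, 0], [0.0095, 0.256, -0.06, 0, 0, 0, 0], [0.0095, 0.256, -0.03, 0, 0, 0, 0], [0.0095, 0.256, 0, 0, 0, 0, 0], [0.0095, 0.256, 0.012, 0, 0, 0, 0], [0.0095, 0.256, 0.018, 0, 0, 0, 0], [0.0095, 0.256, 0.018, 0, 0, 0, 0]]' | python3 -m handwheel
python3 - <<'E'
from h import *
import pickle
s=bot.read_state(); c=capture("wrist"); c["s"]=s
pickle.dump(c,open("w3.pkl","wb"))
cv2.imwrite("pics/w3.png",c["color"][:,:,::-1])
E
```

```text
time_s: 5.35
position: [0.4679, -0.3623, 0.0894]
tcp_rot: [[0.999, -0.044, -0.001], [-0.044, -0.999, 0.001], [-0.001, -0.001, -1.0]]
force: [0.3, -0.3, -1.3]
opening: 0.501
grasp_force: 30.0
```

View pics/w3.png

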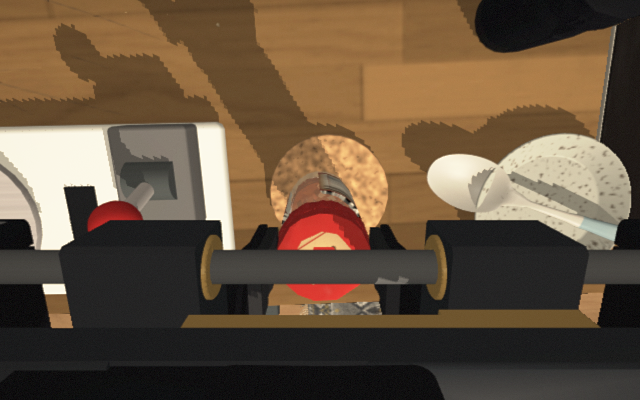

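The jar is held upright above the coaster (centre about (330,190)), clear of the bowl and spoon. I'll lower it 5 mm and feel for contact.

```bash
echo '[[0, 0, 0.003, 0, 0, 0, 0], [0, 0, 0.005, 0, 0, 0, 0], [0, 0, 0.006, 0, 0, 0, 0], [0, 0, 0.006, 0, 0, 0, 0]]' | python3 -m handwheel
```

```text
time_s: 5.8
position: [0.4681, -0.363, 0.0842]
tcp_rot: [[0.999, -0.044, 0.0], [-0.044, -0.999, -0.001], [0.0, 0.0, -1.0]]
force: [1.2, -0.9, -0.6]
opening: 0.504
grasp_force: 30.0
```

```bash
echo '[[0, 0, 0.001, 0, 0, 0, 0], [0, 0, 0.001, 0, 0, 0, 0]]' | python3 -m handwheel; echo '[[0, 0, 0, 0, 0, 0, 0.55], [0, 0, 0, 0, 0, 0, 0.6], [0, 0, 0, 0, 0, 0, 0.68], [0, 0, 0, 0, 0, 0, 0.75], [0, 0, 0, 0, 0, 0, 0.75], [0, 0, 0, 0, 0, 0, 0.75]]' | python3 -m handwheel
```

```text
time_s: 6.0
position: [0.4685, -0.363, 0.0841]
tcp_rot: [[0.999, -0.045, 0.001], [-0.045, -0.999, -0.001], [0.001, 0.001, -1.0]]
force: [0.6, 1.0, 4.6]
opening: 0.501
grasp_force: 30.0
time_s: 6.6
position: [0.4679, -0.3628, 0.0827]
tcp_rot: [[0.999, -0.044, -0.0], [-0.044, -0.999, 0.0], [-0.0, -0.0, -1.0]]
force: [0.4, -0.8, -0.3]
opening: 0.744
grasp_force: 0.0
```

```bash
echo '[[0, 0, -0.03, 0, 0, 0, 0.75], [0, 0, -0.06, 0, 0, 0, 0.75], [0, 0, -0.09, 0, 0, 0, 0.75], [-0.02, -0.03, -0.09, 0, 0, 0, 0.3], [-0.04, -0.07, -0.09, 0, 0, 0, 0], [-0.048, -0.109, -0.09, 0, 0, 0, 0], [-0.048, -0.109, -0.06, 0, 0, 0, 0], [-0.048, -0.109, -0.03, 0, 0, 0, 0], [-0.048, -0.109, 0, 0, 0, 0, 0], [-0.048, -0.109, 0.011, 0, 0, 0, 0], [-0.048, -0.109, 0.011, 0, 0, 0, 0]]' | python3 -m handwheel
echo '[[0.01, 0, 0, 0, 0, 0, 0], [0.02, 0, 0, 0, 0, 0, 0], [0.03, 0, 0, 0, 0, 0, 0], [0.04, 0, 0, 0, 0, 0, 0], [0.05, 0, 0, 0, 0, 0, 0], [0.06, 0, 0, 0, 0, 0, 0], [0.066, 0, 0, 0, 0, 0, 0], [0.066, 0, 0, 0, 0, 0, 0]]' | python3 -m handwheel
```

```text
time_s: 7.7
position: [0.424, -0.2511, 0.0706]
tcp_rot: [[0.999, -0.044, -0.003], [-0.044, -0.999, 0.003], [-0.003, -0.002, -1.0]]
force: [-0.1, -0.3, 0.1]
opening: 0.105
grasp_force: 0.0
time_s: 8.5
position: [0.4922, -0.2551, 0.0717]
tcp_rot: [[0.999, -0.044, 0.002], [-0.044, -0.999, -0.001], [0.002, 0.001, -1.0]]
force: [-0.2, -0.8, -0.7]
opening: 0.007
grasp_force: 0.0
```

```bash
echo '[[0.004, 0, 0, 0, 0, 0, 0], [0.004, 0, 0, 0, 0, 0, 0]]' | python3 -m handwheel; echo '[[0.004, 0, 0, 0, 0, 0, 0], [0.004, 0, 0, 0, 0, 0, 0]]' | python3 -m handwheel;python3 - <<'E'
from h import *
import pickle
s=bot.read_state(); c=capture("wrist"); c["s"]=s
t=capture("top")
pickle.dump(c,open("w4.pkl","wb"))
a=cv2.resize(t["color"][150:270,320:460,::-1],None,fx=2.5,fy=2.5,interpolation=cv2.INTER_CUBIC)
b=cv2.resize(c["color"][60:300,:450,::-1],(450,240)); b=cv2.copyMakeBorder(b,0,60,0,0,cv2.BORDER_CONSTANT)
cv2.imwrite("pics/w4.png",np.hstack([a,b]))
E
```

```text
time_s: 8.7
position: [0.4939, -0.2547, 0.0715]
tcp_rot: [[0.999, -0.044, -0.002], [-0.044, -0.999, 0.001], [-0.002, -0.001, -1.0]]
force: [-2.6, 0.3, 0.7]
opening: 0.006
grasp_force: 1.1
time_s: 8.9
position: [0.4945, -0.2545, 0.0712]
tcp_rot: [[0.999, -0.042, -0.009], [-0.042, -0.999, 0.002], [-0.009, -0.002, -1.0]]
force: [-9.8, -1.8, 2.6]
opening: 0.009
grasp_force: 4.7
```

View pics/w4.png

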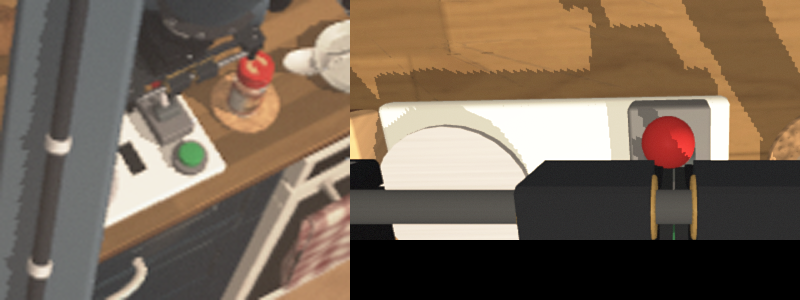

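The lever is at its stop (10 N at x≈0.4945, as expected), and the jar stands upright well inside the coaster. Next I back off and look at the tin from above.

```bash
echo '[[-0.02, 0, 0, 0, 0, 0, 0], [-0.05, 0, 0, 0, 0, 0, 0], [-0.08, 0, -0.03, 0, 0, 0, 0.3], [-0.09, -0.02, -0.07, 0, 0, 0, 0.6], [-0.094, -0.05, -0.11, 0, 0, -1.1, 1], [-0.094, -0.08, -0.15, 0, 0, -1.1, 1], [-0.094, -0.12, -0.18, 0, 0, -1.1, 1], [-0.094, -0.16, -0.198, 0, 0, -1.1, 1], [-0.094, -0.2, -0.198, 0, 0, -1.1, 1], [-0.094, -0.24, -0.198, 0, 0, -1.1, 1], [-0.094, -0.27, -0.198, 0, 0, -1.1, 1], [-0.094, -0.27, -0.198, 0, 0, -1.1, 1], [-0.094, -0.27, -0.198, 0, 0, -1.1, 1]]' | python3 -m handwheel
python3 - <<'E'
from h import *
import pickle
s=bot.read_state(); c=capture("wrist"); c["s"]=s
pickle.dump(c,open("w5.pkl","wb"))
cv2.imwrite("pics/w5.png",c["color"][:,:,::-1])
E
```

```text
time_s: 10.3
position: [0.4174, 0.019, 0.2702]
tcp_rot: [[1.0, -0.023, 0.002], [-0.023, -1.0, -0.001], [0.002, 0.001, -1.0]]
force: [0.5, -0.4, 0.2]
opening: 0.916
grasp_force: 0.0
```

View pics/w5.png

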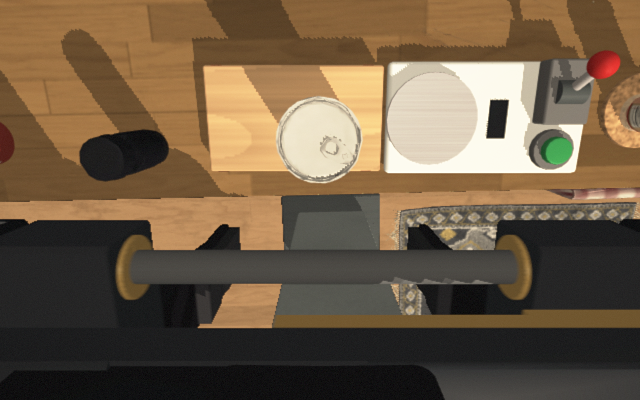

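The tin's top is centred at (319,139.5), the pan at (432.5,118), and the knob, pushed over, at (604,65).

Run:
```python
from h import *
import pickle
c=pickle.load(open("w5.pkl","rb"));
for n,a in dict(tin=(319,139.5,.142),tinL=(276.5,139,.142),tinR=(361.5,139,.142),pan=(432.5,118,.032),panL=(387,118,.032),panR=(478,118,.032),panT=(432,71.5,.032),panB=(432,165,.032),knob=(604,65,.086),button=(556,151,.042),bBL=(204,67,.032),bFL=(211,171,.032),bBR=(382,67,.032),bFR=(382,170,.032)).items(): print(n,wz(c,*a))
```

```text
tin [0.4536 0.0218 0.142 ]
tinL [0.4549 0.0582 0.142 ]
tinR [ 0.4532 -0.0146  0.142 ]
pan [ 0.4646 -0.1073  0.032 ]
panL [ 0.4659 -0.0552  0.032 ]
panR [ 0.4634 -0.1594  0.032 ]
panT [ 0.5153 -0.1042  0.032 ]
panB [ 0.4102 -0.1094  0.032 ]
knob [ 0.5131 -0.2542  0.086 ]
button [ 0.4247 -0.2473  0.042 ]
bBL [0.5261 0.1485 0.032 ]
bFL [0.4093 0.1524 0.032 ]
bBR [ 0.5214 -0.0486  0.032 ]
bFR [ 0.4056 -0.0504  0.032 ]
```

```bash
echo '[[0.036, -0.003, 0, 0, 0, 0, 1], [0.036, -0.003, 0.04, 0, 0, 0, 1], [0.036, -0.003, 0.07, 0, 0, 0, 1], [0.036, -0.003, 0.1, 0, 0, 0, 1], [0.036, -0.003, 0.1, 0, 0, 0, 1], [0.036, -0.003, 0.1, 0, 0, 0, 1], [0.036, -0.003, 0.1, 0, 0, 0, 1]]' | python3 -m handwheel
```

```text
time_s: 11.05
position: [0.4544, 0.02, 0.1712]
tcp_rot: [[1.0, -0.026, 0.003], [-0.026, -1.0, -0.001], [0.003, 0.001, -1.0]]
force: [0.4, 0.2, -0.4]
opening: 0.999
grasp_force: 0.0
```

```bash
echo '[[0, -0.0015, 0.02, 0, 0, 0, 1], [0, -0.0015, 0.035, 0, 0, 0, 1], [0, -0.0015, 0.05, 0, 0, 0, 1], [0, -0.0015, 0.065, 0, 0, 0, 1], [0, -0.0015, 0.08, 0, 0, 0, 1], [0, -0.0015, 0.087, 0, 0, 0, 1], [0, -0.0015, 0.087, 0, 0, 0, 1]]' | python3 -m handwheel; echo '[[0, 0, 0, 0, 0, 0, 0.9], [0, 0, 0, 0, 0, 0, 0.88], [0, 0, 0, 0, 0, 0, 0.86], [0, 0, 0, 0, 0, 0, 0.8], [0, 0, 0, 0, 0, 0, 0.8], [0, 0, 0, 0, 0, 0, 0.8]]' | python3 -m handwheel
```

```text
time_s: 11.75
position: [0.4535, 0.0222, 0.0832]
tcp_rot: [[1.0, -0.025, 0.001], [-0.025, -1.0, -0.0], [0.001, 0.0, -1.0]]
force: [0.1, 0.4, -0.3]
opening: 0.994
grasp_force: 0.0
time_s: 12.35
position: [0.4534, 0.0223, 0.0834]
tcp_rot: [[1.0, -0.025, 0.001], [-0.025, -1.0, -0.0], [0.001, 0.0, -1.0]]
force: [-0.4, -0.6, 6.4]
opening: 0.857
grasp_force: 30.0
```

```bash
echo '[[0.001, 0.006, 0, 0, 0, 0, 0.8], [0.002, 0.013, 0, 0, 0, 0, 0.8], [0.003, 0.02, 0, 0, 0, 0, 0.8], [0.004, 0.027, 0, 0, 0, 0, 0.8], [0.005, 0.034, 0, 0, 0, 0, 0.8], [0.006, 0.041, 0, 0, 0, 0, 0.8], [0.007, 0.048, 0, 0, 0, 0, 0.8], [0.008, 0.055, 0, 0, 0, 0, 0.8], [0.009, 0.062, 0, 0, 0, 0, 0.8]]' | python3 -m handwheel; echo '[[0.001, 0.007, 0, 0, 0, 0, 0.8], [0.002, 0.014, 0, 0, 0, 0, 0.8], [0.003, 0.021, 0, 0, 0, 0, 0.8], [0.004, 0.028, 0, 0, 0, 0, 0.8], [0.005, 0.035, 0, 0, 0, 0, 0.8], [0.005, 0.042, 0, 0, 0, 0, 0.8], [0.005, 0.049, 0, 0, 0, 0, 0.8], [0.005, 0.056, 0, 0, 0, 0, 0.8], [0.005, 0.063, 0, 0, 0, 0, 0.8], [0.005, 0.067, 0, 0, 0, 0, 0.8], [0.005, 0.067, 0, 0, 0, 0, 0.8], [0.005, 0.067, 0, 0, 0, 0, 0.8]]' | python3 -m handwheel
```

```text
time_s: 13.25
position: [0.4594, -0.0379, 0.0835]
tcp_rot: [[1.0, -0.027, -0.001], [-0.027, -1.0, 0.004], [-0.002, -0.004, -1.0]]
force: [-1.7, 7.4, 9.7]
opening: 0.862
grasp_force: 30.0
time_s: 14.45
position: [0.4631, -0.1055, 0.0835]
tcp_rot: [[1.0, -0.026, -0.001], [-0.026, -1.0, 0.002], [-0.001, -0.002, -1.0]]
force: [-0.3, 3.8, 8.7]
opening: 0.855
grasp_force: 30.0
```

```bash
echo '[[0.001, 0.002, 0, 0, 0, 0, 0.8], [0.001, 0.002, 0, 0, 0, 0, 0.8], [0.001, 0.002, 0, 0, 0, 0, 1], [0.001, 0.002, 0, 0, 0, 0, 1], [0.001, 0.002, 0, 0, 0, 0, 1], [0.001, 0.002, 0, 0, 0, 0, 1]]' | python3 -m handwheel; echo '[[0, 0, -0.015, 0, 0, 0, 1], [0, 0, -0.03, 0, 0, 0, 1], [0, 0, -0.05, 0, 0, 0, 1], [0, 0, -0.07, 0, 0, 0, 1], [0, 0, -0.1, 0, 0, 0, 1], [-0.02, 0, -0.14, 0, 0, 0, 1], [-0.04, 0, -0.18, 0, 0, 0, 1], [-0.04, 0, -0.18, 0, 0, 0, 1], [-0.04, 0, -0.18, 0, 0, 0, 1]]' | python3 -m handwheel
python3 - <<'E'
from h import *
import pickle
s=bot.read_state(); c=capture("wrist"); c["s"]=s
pickle.dump(c,open("w6.pkl","wb"))
cv2.imwrite("pics/w6.png",c["color"][:,:,::-1])
E
```

```text
time_s: 15.05
position: [0.4647, -0.1092, 0.0827]
tcp_rot: [[1.0, -0.025, -0.0], [-0.025, -1.0, -0.0], [-0.0, 0.0, -1.0]]
force: [0.1, 0.1, 0.3]
opening: 0.994
grasp_force: 0.0
time_s: 15.95
position: [0.4249, -0.1083, 0.2635]
tcp_rot: [[1.0, -0.026, 0.002], [-0.026, -1.0, -0.001], [0.002, 0.001, -1.0]]
force: [-0.4, 0.4, -0.5]
opening: 1.0
grasp_force: 0.0
```

View pics/w6.png

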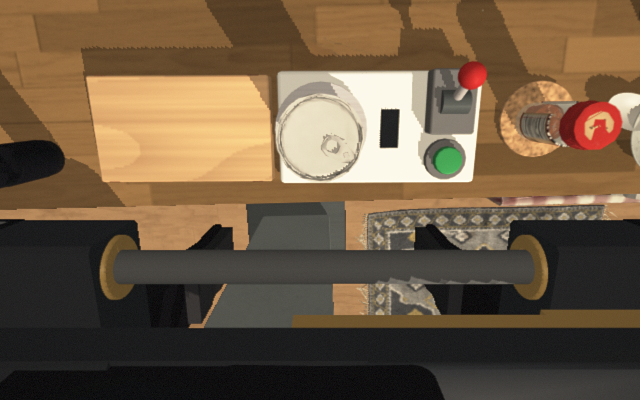

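The tin's top is centred at about (319,136.5), standing on the pan. The button is at (448,160), the lever is over, and the jar stands on the coaster.

Run:
```python
from h import *
import pickle
c=pickle.load(open("w6.pkl","rb"));
for n,a in dict(tin=(319.3,136.5,.142),button=(448.5,160,.042),sBL=(278,72,.02),sFL=(282,182,.02),knob=(473,75,.086),jar=(592,126,.114)).items(): print(n,wz(c,*a))
```

```text
tin [ 0.4643 -0.1061  0.142 ]
button [ 0.4256 -0.2502  0.042 ]
sBL [ 0.5271 -0.0602  0.02  ]
sFL [ 0.4006 -0.0578  0.02  ]
knob [ 0.5138 -0.2536  0.086 ]
jar [ 0.4648 -0.354   0.114 ]
```

```bash
echo '[[0.001, 0.03, 0, 0, 0, 8, 0.5], [0.002, 0.06, 0, 0, 0, 16, 0], [0.003, 0.09, 0, 0, 0, 24, 0], [0.004, 0.12, 0, 0, 0, 32, 0], [0.0044, 0.143, 0, 0, 0, 40, 0], [0.0044, 0.143, 0, 0, 0, 45, 0], [0.0044, 0.143, 0.04, 0, 0, 45, 0], [0.0044, 0.143, 0.08, 0, 0, 45, 0], [0.0044, 0.143, 0.12, 0, 0, 45, 0], [0.0044, 0.143, 0.165, 0, 0, 45, 0], [0.0044, 0.143, 0.19, 0, 0, 45, 0], [0.0044, 0.143, 0.205, 0, 0, 45, 0], [0.0044, 0.143, 0.205, 0, 0, 45, 0]]' | python3 -m handwheel
```

```text
time_s: 17.3
position: [0.4232, -0.2489, 0.0538]
tcp_rot: [[0.689, -0.725, -0.007], [-0.725, -0.689, 0.006], [-0.009, 0.0, -1.0]]
force: [-0.0, -0.5, 0.0]
opening: 0.013
grasp_force: 0.0
```

```bash
echo '[[0, 0, 0.005, 0, 0, 0, 0], [0, 0, 0.01, 0, 0, 0, 0], [0, 0, 0.013, 0, 0, 0, 0], [0, 0, 0.016, 0, 0, 0, 0], [0, 0, 0.018, 0, 0, 0, 0], [0, 0, 0.018, 0, 0, 0, 0]]' | python3 -m handwheel; echo '[[0, 0, 0.002, 0, 0, 0, 0], [0, 0, 0.004, 0, 0, 0, 0], [0, 0, 0.004, 0, 0, 0, 0], [0, 0, 0.004, 0, 0, 0, 0]]' | python3 -m handwheel
```

```text
time_s: 17.9
position: [0.4255, -0.251, 0.0399]
tcp_rot: [[0.689, -0.725, 0.0], [-0.725, -0.689, -0.0], [0.0, -0.0, -1.0]]
force: [-0.2, 0.5, 0.0]
opening: 0.003
grasp_force: 0.0
time_s: 18.3
position: [0.4254, -0.251, 0.0358]
tcp_rot: [[0.689, -0.725, -0.0], [-0.725, -0.689, 0.0], [-0.0, -0.0, -1.0]]
force: [-0.3, -0.2, -0.9]
opening: -0.001
grasp_force: 0.0
```

```bash
echo '[[0, 0, 0, 0, 0, 0, 0], [0, 0, 0, 0, 0, 0, 0]]' | python3 -m handwheel; echo '[[0, 0, 0.002, 0, 0, 0, 0], [0, 0, 0.002, 0, 0, 0, 0], [0, 0, 0.002, 0, 0, 0, 0]]' | python3 -m handwheel
python3 - <<'E'
from h import *
for n in("top","scene"):
    c=capture(n); u,v=map(int,proj(c,[.4255,-.251,.042])); print(n,u,v)
    cv2.imwrite(f"pics/p_{n}.png",cv2.resize(c["color"][v-45:v+45,u-60:u+60,::-1],None,fx=5,fy=5,interpolation=cv2.INTER_CUBIC))
    p=c["color"].astype(int); m=(p[...,1]>p[...,0]+40)&(p[...,1]>p[...,2]+20); q=np.argwhere(m[v-30:v+30,u-30:u+30]); print(len(q),q.mean(0)-30 if len(q) else '')
E
```

```text
time_s: 18.5
position: [0.4255, -0.251, 0.0359]
tcp_rot: [[0.689, -0.725, 0.0], [-0.725, -0.689, -0.0], [0.0, -0.0, -1.0]]
force: [0.6, -0.1, -0.8]
opening: 0.005
grasp_force: 0.0
time_s: 18.8
position: [0.4254, -0.2509, 0.0338]
tcp_rot: [[0.689, -0.725, -0.0], [-0.725, -0.689, 0.0], [-0.0, 0.0, -1.0]]
force: [-0.2, 0.5, -0.1]
opening: 0.003
grasp_force: 0.0
top 396 211
29 [2.2759 0.0345]
scene 339 269
20 [ 3.75 -0.3 ]
```

```bash
echo '[[0, 0, 0.002, 0, 0, 0, 0], [0, 0, 0.002, 0, 0, 0, 0]]' | python3 -m handwheel; echo '[[0, 0, 0.002, 0, 0, 0, 0], [0, 0, 0.002, 0, 0, 0, 0]]' | python3 -m handwheel
```

```text
time_s: 19.1
position: [0.4253, -0.2509, 0.0317]
tcp_rot: [[0.689, -0.725, -0.0], [-0.725, -0.689, 0.0], [-0.0, 0.0, -1.0]]
force: [0.5, 0.1, -0.2]
opening: 0.005
grasp_force: 0.0
time_s: 19.3
position: [0.4253, -0.2509, 0.0296]
tcp_rot: [[0.689, -0.725, -0.0], [-0.725, -0.689, 0.0], [-0.0, 0.0, -1.0]]
force: [-0.1, -0.3, 1.0]
opening: 0.004
grasp_force: 0.0
```

```bash
echo '[[0, 0, 0.002, 0, 0, 0, 0], [0, 0, 0.002, 0, 0, 0, 0]]' | python3 -m handwheel; echo '[[0, 0, 0.002, 0, 0, 0, 0], [0, 0, 0.002, 0, 0, 0, 0]]' | python3 -m handwheel
```

```text
time_s: 19.5
position: [0.4253, -0.2509, 0.0276]
tcp_rot: [[0.689, -0.725, -0.0], [-0.725, -0.689, 0.0], [-0.0, 0.0, -1.0]]
force: [-0.1, 0.2, 1.0]
opening: 0.005
grasp_force: 0.0
time_s: 19.7
position: [0.4253, -0.2509, 0.0257]
tcp_rot: [[0.689, -0.725, -0.0], [-0.725, -0.689, 0.0], [-0.0, 0.0, -1.0]]
force: [-0.0, 0.1, 0.5]
opening: 0.005
grasp_force: 0.0
```

Run:
```python
from h import *
import pickle
def show(c):
    p=c["color"].astype(int); q=p[200:226,382:412]
    for r in q:
        print(''.join('G' if (x[1]>x[0]+30 and x[1]>x[2]+15) else 'R' if x[0]>x[1]+70 else 'W' if x.min()>140 else '.' if x.max()<60 else 'o' for x in r))
a=pickle.load(open("top1.pkl","rb")); show(a); print()
c=capture("top"); show(c); print(bot.read_state()["force"])
for p in ([.4255,-.251,.042],[.4255,-.251,.0257],[.4255,-.251,.06]): print(proj(c,p))
```

```text
oooooooooooooooWWWWooooooooooo
oooooooooooooooWWWWooooooooooo
oooooooooooooooWWWWWoooooooooo
ooooooooooooooWWWWWWoooooooooo
ooooooooooooWWWWWWWWWooooooooo
oooooooooooWWWWWWWWWWWoooooooo
ooooooooooooWoooWWWWWWoooooooo
ooooooWWooooGGGGGoWWWWWooooooo
ooooWWWWoooGGGGGGGoWWWWWoooooo
oWWWWWWoooGGGGGGGGGoWWWWoooooo
oWWWWWooooGGGGGGGGGoWWWWWooooo
WWWWWWoooGGGGGGGGGGooWWWWWoooo
WWWWWWooooGGGGGGGGGooWWWWWoooo
WWWWWWooooGGGGGGGGGooWWWWWWooo
WWWWWWoooooGGGGGGGoooWWWWWWWoo
WWWWWWooooooGGGGGGooWWWWWWWWoo
WWWWWWooooooooGGooooWWWWWWWWoo
WWWWWWWWooooooooooooWWWWWWWWoo
WWWWWWWWoooooooooooWWWWWWWWooo
WWWWWWWWWWWooooooWWWWWWWWWoooo
WWWWWWWWWWWWWWWWWWWWWWWooooooo
WWWWWWWWWWWWWWWWWWWWWooooooooo
WWWWWWWWWWWWWWWWWWWooooooooooo
WWWWWWWWWWWWWWWWWooooooooooooo
WWWWWWWWWWWWWWWooooooooooooooo
WWWWWWWWWWWWWooooooooooooooooo

oooooooooooooooooooooooooooooo
oooooooooooooooooooooooooooooo
oooooooooooooooooooooooooooooo
oooooooooooooooooooooooooooooo
oooooooooooooooooooooooooooooo
oooooooooooooooooooooooooooooo
oooooooooooooooooooooooooooooo
Wooooooooooooooooooooooooooooo
WoooWWoooooooooooooooooooooooo
WWWWWWWooooooooooooooooooooooo
WWWWWWooooGooooooooooooooooooo
WWWWWWooooGooooooooooooooooooo
WWWWWWooooGooooooGGooooooooooo
WWWWWWooooGGGGGooGGooWWWWWoooo
WWWWWWoooooGGGGGGGoooWWWWWWWoo
WWWWWWooooooGGGGGGooWWWWWWWWoo
WWWWWWWoooooooGGooooWWWWWWWWoo
WWWWWWWWoooooooooooWWWWWWWWWoo
WWWWWWWWoooooooooooWWWWWWWWooo
WWWWWWWWWWWooooooWWWWWWWWWoooo
WWWWWWWWWWWWWWWWWWWWWWWooooooo
WWWWWWWWWWWWWWWWWWWWWooooooooo
WWWWWWWWWWWWWWWWWWWooooooooooo
WWWWWWWWWWWWWWWWWooooooooooooo
WWWWWWWWWWWWWWWooooooooooooooo
WWWWWWWWWWWWWooooooooooooooooo
[ 0.337   0.5195 -0.5971]
(np.float64(396.19469996192856), np.float64(211.3581423654543))
(np.float64(395.49631954229693), np.float64(213.50648792700457))
(np.float64(396.98082719397394), np.float64(208.93987160312523))
```

Run:
```python
from h import *
c=capture("top"); s=bot.read_state(); R=s["tcp_rot"]; P=s["position"]
for dz in (0,.01,.02,.03):
    print(dz,[tuple(np.round(proj(c,P+R@np.array([a*.0095,b,0])+[0,0,dz]),1)) for a in(-1,1) for b in (-.012,.012)])
p=c["color"]
for y in range(204,218): print(y,' '.join('%3d,%3d,%3d'%tuple(x) for x in p[y,389:403]))
```

```text
0 [(np.float64(391.1), np.float64(215.0)), (np.float64(398.4), np.float64(217.2)), (np.float64(392.6), np.float64(209.9)), (np.float64(399.9), np.float64(212.0))]
0.01 [(np.float64(391.5), np.float64(213.7)), (np.float64(398.9), np.float64(215.9)), (np.float64(393.0), np.float64(208.6)), (np.float64(400.3), np.float64(210.7))]
0.02 [(np.float64(391.9), np.float64(212.4)), (np.float64(399.3), np.float64(214.5)), (np.float64(393.4), np.float64(207.2)), (np.float64(400.8), np.float64(209.4))]
0.03 [(np.float64(392.3), np.float64(211.0)), (np.float64(399.8), np.float64(213.2)), (np.float64(393.9), np.float64(205.9)), (np.float64(401.2), np.float64(208.0))]
204  77, 73, 68  77, 73, 69  75, 71, 67  79, 73, 70  75, 71, 67  75, 72, 68  79, 74, 70  89, 80, 70  89, 78, 64  81, 72, 62  83, 73, 63  76, 67, 62  84, 77, 68  96, 82, 66
205  71, 65, 63  72, 68, 65  76, 72, 68  76, 72, 68  76, 71, 67  76, 72, 68  76, 71, 66 116, 98, 76 127,105, 79  73, 67, 62  68, 62, 58  70, 65, 61  78, 73, 68  84, 77, 70
206  67, 62, 58  67, 63, 58  68, 62, 59  73, 68, 66  76, 71, 66  77, 73, 68  76, 71, 67 106, 98
[... 1268 characters left out ...]
 148,135,125
214 114,105, 98 134,124,115 113,109, 97  77, 98, 70  76,122, 76  87,154, 90  87,162, 94  87,158, 93  86,158, 92  90,163, 96  94,165, 98 114,144,106 140,129,118 158,144,132
215 112,102, 96 128,116,108 136,124,114 116,115, 99  86,110, 80  73,118, 73  80,135, 82  86,152, 91  86,155, 91  90,152, 93 104,142, 99 129,128,111 141,128,119 194,179,162
216 119,109,100 109, 99, 92 130,118,109 139,127,118 125,120,106 112,119, 99 102,124, 94  95,132, 91 103,136, 97 116,132,105 136,130,116 138,126,116 144,131,120 216,200,180
217 220,206,184 118,107, 98 110,102, 92 130,119,109 139,127,117 137,126,116 136,128,116 135,130,116 137,130,117 139,130,118 142,130,121 147,134,123 171,157,143 229,217,199
```

```bash
echo '[[0, 0, 0.001, 0, 0, 0, 0], [0, 0, 0.002, 0, 0, 0, 0], [0, 0, 0.002, 0, 0, 0, 0]]' | python3 -m handwheel; echo '[[0, 0, 0.001, 0, 0, 0, 0], [0, 0, 0.002, 0, 0, 0, 0], [0, 0, 0.002, 0, 0, 0, 0]]' | python3 -m handwheel
python3 - <<'E'
from h import *
c=capture("top"); 
p=c["color"]
for y in range(208,218): print(y,' '.join('%3d,%3d,%3d'%tuple(x) for x in p[y,390:401]))
c=capture("wrist");p=c["color"].astype(int)
m=(p[...,1]>p[...,0]+30)&(p[...,1]>p[...,2]+15); q=np.argwhere(m); print(len(q), q.min(0),q.max(0)) if len(q) else print("none")
E
```

```text
time_s: 20.1
position: [0.4254, -0.2509, 0.0237]
tcp_rot: [[0.689, -0.725, -0.0], [-0.725, -0.689, 0.0], [-0.0, 0.0, -1.0]]
force: [0.6, 0.8, -0.0]
opening: 0.006
grasp_force: 0.0
time_s: 20.4
position: [0.4254, -0.251, 0.0218]
tcp_rot: [[0.689, -0.725, -0.0], [-0.725, -0.689, 0.0], [-0.0, 0.0, -1.0]]
force: [-0.4, -0.4, -0.8]
opening: 0.009
grasp_force: 0.0
208  67, 62, 59  68, 62, 59  65, 61, 57  67, 62, 58  68, 62, 58  95, 81, 66 104, 86, 66  77, 72, 66  94, 85, 77  99, 89, 78  86, 82, 73
209  89, 81, 76  80, 77, 70  70, 68, 61  67, 61, 57  65, 62, 56  74, 67, 58  74, 64, 55  66, 59, 55  83, 70, 59  90, 77, 64  74, 69, 65
210  99, 94, 84  85, 96, 75  71,103, 68  68, 93, 65  64, 63, 56  65, 58, 52  64, 58, 53  63, 57, 51  70, 62, 56  73, 66, 58  68, 64, 60
211  95, 93, 81  76, 98, 71  71,106, 69  66, 83, 58  61, 56, 49  64, 58, 54  65, 59, 53  65, 57, 52  63, 56, 53  68, 63, 57  67, 63, 60
212  99, 94, 85  79, 96, 72  68,100, 65  66, 83, 59  62, 55, 50  65, 57, 52  64, 58, 53  62, 56, 51  64, 64, 53  75,115, 74  89,141, 89
213 101, 92, 86  88, 94, 77  69,100, 66  70,100, 66  67, 91, 62  69, 85, 63  68, 68, 57  65, 63, 54  67, 92, 63  86,149, 88 106,160,103
214 133,121,113 115,111, 99  77, 97, 71  69,102, 66  81,133, 83  85,153, 89  86,152, 90  78,128, 79  72,109, 69  88,146, 90 117,146,108
215 127,116,108 135,125,115 117,118,101  86,109, 79  73,115, 72  80,136, 83  86,152, 90  84,149, 88  86,140, 88 102,135, 96 128,127,110
216 106, 97, 90 130,120,110 138,128,117 125,122,107 114,119,101 103,123, 93  93,132, 92 103,135, 97 116,133,105 137,131,119 139,127,118
217 116,106, 98 109,100, 92 130,118,110 139,127,116 136,127,115 135,128,116 135,129,115 136,128,115 139,130,117 141,128,120 146,133,123
660 [209 299] [248 346]
```

```bash
for i in 1 ; do echo '[[0, 0, 0.001, 0, 0, 0, 0], [0, 0, 0.002, 0, 0, 0, 0], [0, 0, 0.003, 0, 0, 0, 0], [0, 0, 0.003, 0, 0, 0, 0]]' | python3 -m handwheel; done; echo '[[0, 0, 0.001, 0, 0, 0, 0], [0, 0, 0.002, 0, 0, 0, 0], [0, 0, 0.003, 0, 0, 0, 0], [0, 0, 0.003, 0, 0, 0, 0]]' | python3 -m handwheel | grep -E 'posi|force'
python3 - <<'E'
from h import *
c=capture("top"); p=c["color"]
for y in range(209,218): print(y,' '.join('%3d,%3d,%3d'%tuple(x) for x in p[y,390:401]))
print(bot.read_state()["joint_positions"])
E
```

```text
time_s: 20.9
position: [0.4255, -0.251, 0.0189]
tcp_rot: [[0.689, -0.725, 0.0], [-0.725, -0.689, -0.0], [0.0, -0.0, -1.0]]
force: [-0.5, 0.6, 2.1]
opening: 0.006
grasp_force: 1.2
position: [0.4255, -0.251, 0.0158]
force: [-0.7, 0.8, 3.2]
grasp_force: 1.9
209  66, 62, 57  66, 61, 57  67, 61, 59  68, 64, 60  71, 65, 60  83, 72, 63  87, 74, 61  77, 70, 65  98, 87, 74  99, 87, 72  78, 73, 69
210  91, 86, 77  73, 73, 64  68, 71, 60  65, 65, 56  65, 60, 56  64, 58, 53  64, 58, 52  64, 60, 54  85, 73, 61  93, 80, 66  71, 66, 62
211  93, 90, 78  77, 96, 71  69,100, 66  64, 77, 58  63, 58, 52  64, 58, 52  66, 59, 55  62, 57, 52  68, 61, 56  73, 67, 60  69, 62, 59
212  97, 92, 84  82,101, 74  70,107, 70  66, 84, 59  61, 56, 51  65, 61, 55  65, 59, 54  63, 55, 49  65, 59, 53  69, 71, 60  69, 73, 60
213 101, 93, 86  88, 98, 78  70, 98, 65  66, 75, 58  63, 57, 51  63, 58, 52  66, 60, 55  64, 57, 52  69, 92, 63  82,139, 84  93,141, 92
214 103, 93, 87  93, 94, 80  77,101, 72  71,106, 69  76,115, 73  79,125, 78  72,104, 66  63, 62, 53  72,101, 67  87,146, 90 114,147,106
215 119,107,100 134,124,113 117,118,101  88,113, 82  78,129, 79  89,156, 93  90,161, 94  85,146, 87  91,146, 92 109,151,104 128,129,112
216 107, 97, 89 129,119,111 136,126,116 126,122,108 114,125,102 103,130, 95  93,134, 88 104,140, 99 120,138,107 135,133,116 139,127,117
217 116,107, 97 109,100, 92 129,118,110 139,129,118 137,127,115 135,126,115 135,130,116 135,129,117 138,130,119 142,128,120 145,131,122
[-43.5232  38.6147 108.8625  -0.0003  32.5226  92.9166]
```

```bash
echo '[[0, 0, 0.001, 0, 0, 0, 0], [0, 0, 0.002, 0, 0, 0, 0], [0, 0, 0.002, 0, 0, 0, 0]]' | python3 -m handwheel| grep -E 'posi|force'; echo '[[0, 0, 0.001, 0, 0, 0, 0], [0, 0, 0.002, 0, 0, 0, 0], [0, 0, 0.002, 0, 0, 0, 0]]' | python3 -m handwheel | grep -E 'posi|force'
```

```text
position: [0.4255, -0.251, 0.0154]
force: [-2.7, 2.3, 17.6]
grasp_force: 8.7
position: [0.4255, -0.2511, 0.0151]
force: [-4.2, 2.9, 32.9]
grasp_force: 16.3
```

Bottomed out firmly: the spring force rose, then the stop showed at 33 N. Now I retreat straight up.

```bash
echo '[[0, 0, -0.005, 0, 0, 0, 0], [0, 0, -0.02, 0, 0, 0, 0], [0, 0, -0.05, 0, 0, 0, 0], [0, 0, -0.09, 0, 0, 0, 0], [0, 0, -0.13, 0, 0, 0, 0], [0, 0, -0.18, 0, 0, 0, 0], [0, 0, -0.22, 0, 0, 0, 0], [0, 0, -0.25, 0, 0, 0, 0], [0, 0, -0.25, 0, 0, 0, 0], [0, 0, -0.25, 0, 0, 0, 0], [0, 0, -0.25, 0, 0, 0, 0]]' | python3 -m handwheel
python3 - <<'E'
from h import *
s=bot.read_state(); c=capture("wrist"); c["s"]=s; p=c["color"].astype(int)
def blob(m,z):
    n,l,st,ce=cv2.connectedComponentsWithStats(m.astype(np.uint8))
    for i in range(1,n):
        if st[i,4]>150: print(st[i],ce[i],wz(c,*ce[i],z))
print("green");blob((p[...,1]>p[...,0]+40)&(p[...,1]>p[...,2]+30),.042)
print("red");blob((p[...,0]>p[...,1]+100)&(p[...,0]>p[...,2]+100),.09)
t=capture("top"); print(t["color"][209:217,396])
for q in ([.464,-.106,.142],): print(proj(t,q))
E
```

```text
time_s: 23.05
position: [0.4245, -0.2501, 0.2602]
tcp_rot: [[0.689, -0.725, -0.003], [-0.725, -0.689, 0.003], [-0.004, 0.0, -1.0]]
force: [-0.0, -0.0, -0.1]
opening: 0.003
grasp_force: 0.0
green
[310 148  27  28 602] [323.0017 161.9767] [ 0.4255 -0.2514  0.042 ]
red
[ 351   26   51   55 1674] [377.2724  53.092 ] [ 0.4642 -0.3646  0.09  ]
[244  93  27  26 554] [257.4549 105.352 ] [ 0.5135 -0.2535  0.09  ]
[[ 88 161  93]
 [ 86 161  93]
 [ 85 158  91]
 [ 88 161  93]
 [ 88 163  94]
 [ 89 164  95]
 [ 85 152  90]
 [ 93 130  90]]
(np.float64(352.4377442666048), np.float64(207.61830386713103))
```

```bash
python3 -c "
from rig import bot; print(bot.hand_in())"
```

```text
the job is handed in; nothing more can be done
None
```

I handed the job in at about 23 s: the jar is upright on the cork, the lever is at its stop, the tin stands centred on the pan, and the green button was pressed fully down and came up again; the judge's verdict was not shown.

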